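# Put the valve counter in order

## Task

The yellow cup and the blue cup have been left on each other's mats: first swap them, while they are still empty, so that each stands upright in the middle of the mat of its own colour. Then pluck every brass valve cap out of the black sorting block and put it in the yellow cup, and put every aluminium valve stem in the blue cup. The dark steel wheel weights stay in their pockets, and the other things on the counter stay where they are.

Things in the scene. Friction and masses are not known exactly. Their poses are not given: they have to be found in the camera images.
- cup_yellow: yellow round open plastic cup, straight-sided, 62 mm outside diameter, 55 mm high, wall 4 mm, floor 4 mm, about 150 g; origin at the centre of its underside, z up. Starts empty on the mat of the other colour
- cup_blue: blue round open plastic cup, straight-sided, 62 mm outside diameter, 55 mm high, wall 4 mm, floor 4 mm, about 150 g; origin at the centre of its underside, z up. Starts empty on the mat of the other colour
- mat_yellow: round flat yellow mat fixed to the counter, 110 mm diameter, 3 mm thick; origin at the centre of its underside (top at z = 3 mm). No rim
- mat_blue: round flat blue mat fixed to the counter, 110 mm diameter, 3 mm thick; origin at the centre of its underside (top at z = 3 mm). No rim
- block: black weight sorting block, fixed by a steel C-clamp: 110 mm (its x) by 250 mm (its y), top face 50 mm above the counter; origin under its centre at counter level. Eight 18 mm square pockets, 9 mm deep, at x = -25, 25 and y = -52, -4, 44, 92 mm in its frame; contents vary. Clamp at its -y end: y -150 to -100 mm, x within 8 mm (T-bar 25 mm), up to 105 mm high
- cap1: brass valve cap, a hexagonal brass part 24 mm long and 12 to 14 mm across, 14 g; origin at its middle, z along its length. When present it starts upright in a pocket, standing 15 mm out of the block, middle 3 mm above the block's top face. Not always present (None at the start if absent)
- cap2: brass valve cap, a hexagonal brass part 24 mm long and 12 to 14 mm across, 14 g; origin at its middle, z along its length. When present it starts upright in a pocket, standing 15 mm out of the block, middle 3 mm above the block's top face. Not always present (None at the start if absent)
- cap3: brass valve cap, a hexagonal brass part 24 mm long and 12 to 14 mm across, 14 g; origin at its middle, z along its length. When present it starts upright in a pocket, standing 15 mm out of the block, middle 3 mm above the block's top face. Not always present (None at the start if absent)
- stem1: aluminium valve stem: a 10 mm diameter silver rod with a hexagonal foot 14 to 16 mm across and 6 mm thick, 42 mm long in all, 20 g; origin at its middle, z along its length away from the foot. When present it starts upright, foot down in a pocket, standing 33 mm out of the block, middle 12 mm above the block's top face. Not always present (None at the start if absent)
- stem2: aluminium valve stem: a 10 mm diameter silver rod with a hexagonal foot 14 to 16 mm across and 6 mm thick, 42 mm long in all, 20 g; origin at its middle, z along its length away from the foot. When present it starts upright, foot down in a pocket, standing 33 mm out of the block, middle 12 mm above the block's top face. Not always present (None at the start if absent)
- stem3: aluminium valve stem: a 10 mm diameter silver rod with a hexagonal foot 14 to 16 mm across and 6 mm thick, 42 mm long in all, 20 g; origin at its middle, z along its length away from the foot. When present it starts upright, foot down in a pocket, standing 33 mm out of the block, middle 12 mm above the block's top face. Not always present (None at the start if absent)
- weight1: dark steel wheel weight, 14 x 14 x 33 mm, standing upright in a pocket of the block; origin at the centre of its underside. It stays there
- weight2: dark steel wheel weight, 14 x 14 x 33 mm, standing upright in a pocket of the block; origin at the centre of its underside. It stays there
- spoke_wrench: blue steel spoke wrench, 110 mm long, lying flat along its x; bystander
- rim_protector: silver aluminium rim protector, an upturned channel 36 x 80 x 23 mm, long along its y; origin at the centre of its underside; bystander
- paste_tin: round tin, 80 mm diameter, 50 mm high; bystander
- lube_bottle: bottle, 60 mm diameter, 160 mm high; bystander
- weight_hammer: hammer, 240 mm long, lying flat along its x; bystander
Not all that is in view belongs to the job. Several things look just like the cup_yellow: the one meant starts farthest from the robot's base.

How it is judged (in metres and radians):
On the way:
1. both cups, still empty, stand upright in the middle of the mats of their own colours (horizontal distance between cup_yellow and mat_yellow below 0.018 m and angle between each of cup_yellow, cup_blue's own z axis and vertical below 0.1 rad and height (world z) of each of cup_yellow, cup_blue below 0.008 m and linear speed of each of cup_yellow, cup_blue below 0.02 m/s and horizontal distance between cup_blue and mat_blue below 0.018 m and horizontal distance between each of cap1, cap2, cap3, stem1, stem2, stem3 and cup_yellow above 0.031 m and horizontal distance between each of cap1, cap2, cap3, stem1, stem2, stem3 and cup_blue above 0.031 m), for 0.3 s.
At the end, for the whole second after the job is handed in: Each cup stands upright (0.1 rad) and still on its own colour's mat, centres within 18 mm; every brass cap present lies in the yellow cup and every valve stem present in the blue cup (middle of the part below the rim); both wheel weights are still in their pockets (horizontal distance between cup_yellow and mat_yellow below 0.018 m and angle between each of cup_yellow, cup_blue's own z axis and vertical below 0.1 rad and height (world z) of each of cup_yellow, cup_blue below 0.008 m and linear speed of each of cup_yellow, cup_blue below 0.02 m/s and horizontal distance between cup_blue and mat_blue below 0.018 m and horizontal distance between each of cap1, cap2, cap3 and cup_yellow below 0.029 m and z of cap1 in the frame of cup_yellow between 0 and 0.055 m and z of cap2 in the frame of cup_yellow between 0 and 0.055 m and z of cap3 in the frame of cup_yellow between 0 and 0.055 m and horizontal distance between each of stem1, stem2, stem3 and cup_blue below 0.029 m and z of stem1 in the frame of cup_blue between 0 and 0.055 m and z of stem2 in the frame of cup_blue between 0 and 0.055 m and z of stem3 in the frame of cup_blue between 0 and 0.055 m and distance of each of weight1, weight2 from where it was at the start of the episode below 0.02 m); the robot touches nothing.
It fails at once if a wheel weight is taken out of its pocket or displaced by more than 20 mm (distance of any of weight1, weight2 from where it was at the start of the episode above 0.02 m).
It fails at once if a bystander (spoke wrench, rim protector, tin, bottle, hammer) is displaced by more than 30 mm (distance of any of spoke_wrench, rim_protector, paste_tin, lube_bottle, weight_hammer from where it was at the start of the episode above 0.03 m).
Of cap1, cap2, cap3, stem1, stem2, stem3 only 3 to 5 are there at a start; the rules pass over those that are not, and their reading is None.
At some moment in a run one of cup_yellow, cup_blue may be knocked a few centimetres aside while the robot is not near it.
It also fails if it takes over 210 s, if anything falls off the work surface, if the arm or the gripper's body presses on something with over 40 N, if the wrist force passes 120 N, or if a joint passes its speed limit or range.

## Robot

A 6-joint arm with a two-finger parallel gripper is mounted at the origin on the work surface. World frame = base frame: x ahead of the robot, y to its left, z up, the work surface at z = 0. Lengths are in mm, angles in rad, forces in N, time in s.
With the tool pointing down it reaches from about 350 to 875 mm from the base axis. Payload 15.5 kg.
Tool frame: the origin (TCP) lies on the mounting face of the last link; the fingertips stand 173 mm ahead of it and the grasp point (between the pads) lies 155 mm ahead of it; z points along the fingers, y is the line along which they close (so a half turn about z gives the same grasp; the last joint's range is limited). The gripper opens to 85 mm and grips with 20 to 120 N. Pads are 22 mm wide; open, the fingers measure 114 mm over their backs; the gripper's body (76 mm by 85 mm) begins 54 mm behind the grasp point. The pads swing forward as they close: fully open they stand 13 mm farther back than shut.
Start: joints at [1.242, 0.494, 1.345, -0, 1.302, -0.096], TCP at [144.185, 608.144, 404.677] pointing down, gripper open.
Joint ranges: [-2.91, 2.91], [-0.82, 2.16], [0.22, 2.67], [-1.22, 4.37], [0.12, 2.79], [-3.08, 3.08]. Speed limits (rad/s): [1.89, 1.89, 2.57, 3.01, 3.01, 3.01].

## Interface

Orientations are given as a unit quaternion [w, x, y, z].
In Python, from cell import r, optics gives the robot as it stands.
- The arm moves only by the shell command python3 -m handwheel 'ROWS'. ROWS is JSON, a list of rows, each a list of 3 entries, a list of its own where there are three numbers: the turn, a rotation vector about the tool's x, y, z in degrees, then the shift along the tool's x, y, z in cm, then the closure, from -1 (fully open) to 1 (shut). In form: [[[ax, ay, az], [x, y, z], fingers], ...]. A call has 1 to 5 rows; each row shifts and turns the commanded pose from where the row before left it, along the tool's axes as they then stand; what a row does not reach is not made up. A row lasts 1/12 s, in which the tool goes at most 41.7 mm and 7.16 degrees, less where a joint would pass 70% of its speed; a pose out of reach is approached as far as the arm can. A call with a gripper value outside its range is refused whole. The fingers move at their own pace and stop on an object; the grip force is fixed at half the most. Time passes only in rows, so rows that do not move let the fingers close. It gives the time, the measured TCP pose, the force, the opening and the grip force at its end, in the units of the state.
- r.read_state(): the state, without advancing time (a new reading comes with each control period).
- optics.get_image(name): name is "scene" or "top"; returns a dict with "img" (480x640x3 uint8, red, green, blue), "intrinsics" (3x3 intrinsics, pixels), "pose" (4x4, takes a point from camera to world coordinates). Camera axes: x right, y down, z forward; pixel columns grow to the right and rows downward; lengths in mm; the calibration is good to about 2 mm. A picture is of the moment at which its call begins. There is no depth.
- r.job_done(): hands the job in; it is judged then, once.
The state is a dict: "time": time; "qpos": joint angles; "joint_vel": joint speeds; "joint_torque": joint torques, N m; "eef_pos": TCP position; "ee_rot": TCP orientation; "wrist_force": force on the tool from outside, world axes, zero at the start; "torque": the same for the moment, N m; "gripper_width": opening from 0.0 (shut) to 1.0 (fully open); "finger_force": force on a finger pad.
Only numpy, scipy, OpenCV 4.12 (cv2) and the standard library are available. Lean on these libraries where they do the work, as an engineer would, in place of code of your own. Each camera call takes 0.05 s, during which the arm holds its last target. There are 200 camera calls.

## Working session

There is one attempt and no reset: what is moved stays moved. The work goes in short steps, Python scripts to look and compute and a shell command to move; the robot and the scene stay as the last step left them, time stands still between calls to the robot, and variables do not carry over. Pictures are saved under pics/ and viewed, at most 14 in all, crops included, and the job is handed in when it is done.

```bash
mkdir -p pics; ls; python3 - <<'E'
from cell import r, optics
import cv2,numpy as np
for n in("scene","top"):
    d=optics.get_image(n); cv2.imwrite(f"pics/{n}0.png",d["img"][:,:,::-1]); print(n,d["intrinsics"],np.round(d["pose"],3).tolist())
print(r.read_state())
E
```

```text
pics
scene [[480.55544305   0.         317.01958158]
 [  0.         480.55544305 242.37569375]
 [  0.           0.           1.        ]] [[0.844, 0.319, -0.431, 981.1], [0.537, -0.513, 0.67, -622.254], [-0.008, -0.797, -0.604, 669.075], [0.0, 0.0, 0.0, 1.0]]
top [[610.52561807   0.         310.65670377]
 [  0.         610.52561807 234.38931626]
 [  0.           0.           1.        ]] [[0.007, -0.998, 0.069, 416.712], [-1.0, -0.007, -0.008, 58.351], [0.008, -0.069, -0.998, 1442.237], [0.0, 0.0, 0.0, 1.0]]
{'time': 0.1, 'qpos': array([ 1.24249869e+00,  4.94137272e-01,  1.34605982e+00, -2.32865730e-06,
        1.30251457e+00, -9.54913794e-02]), 'joint_vel': array([-1.17151499e-03,  5.93814311e-04, -2.19747692e-03, -3.94559147e-06,
        1.20044370e-04,  1.63259070e-04]), 'joint_torque': array([ 2.04227319e-03, -8.83591175e+01, -3.84564972e+01, -3.67933544e-04,
        5.11114747e-03, -1.26057006e-05]), 'eef_pos': array([144.14257678, 608.0162803 , 404.15285453]), 'ee_rot': array([-1.16574138e-04,  1.16140109e-01,  9.93232683e-01, -5.47230538e-04]), 'wrist_force': array([-0.08298617, -0.2977133 , -0.73858115]), 'torque': array([-0.00422807, -0.02476715,  0.04345698]), 'finger_force': 0.0, 'gripper_width': 1.0012969935337377}
```

View pics/top0.png

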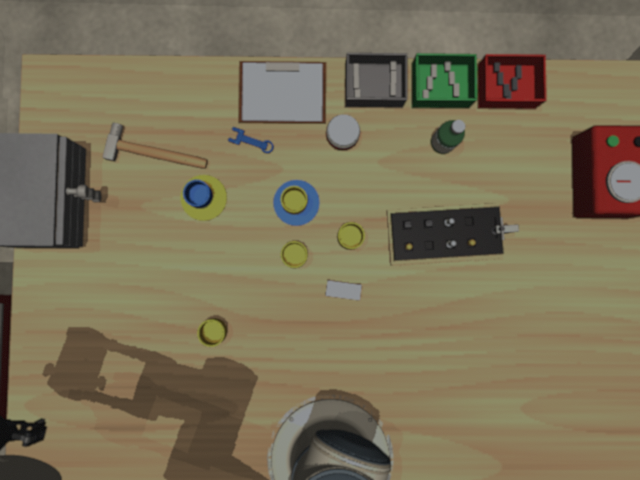

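View pics/scene0.png

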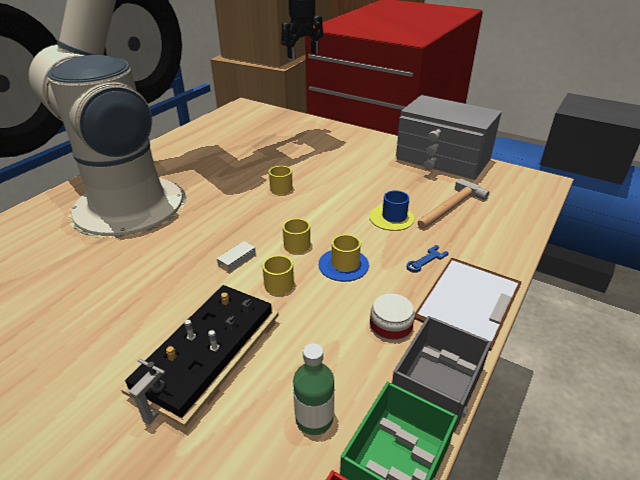

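Top view: the yellow look-alikes are at (294,200) on the blue mat, (350,236), (295,254) and (213,332). The base is near (330,455), so (294,200) is farthest away and is also the one on the blue mat. The blue cup is at (198,194) on the yellow mat. In the block, brass shows at (409,247) and (472,242), and stems at (449,222) and (452,244). The dark weights are at (408,225) and (429,223).

```bash
cat > h.py <<'E'
from cell import r, optics
import cv2,numpy as np
from scipy.spatial.transform import Rotation as R
def ray(d,uv,z):
    K,P=d["intrinsics"],np.array(d["pose"]); v=P[:3,:3]@np.linalg.inv(K)@np.array([uv[0],uv[1],1.])
    return P[:3,3]+v*(z-P[2,3])/v[2]
def proj(d,p):
    P=np.linalg.inv(d["pose"]); q=d["intrinsics"]@(P[:3,:3]@np.array(p)+P[:3,3]); return q[:2]/q[2]
def blobs(d,lo,hi,amin=20,box=None):
    m=cv2.inRange(cv2.cvtColor(d["img"],cv2.COLOR_RGB2HSV),lo,hi)
    if box: k=np.zeros_like(m); x0,y0,x1,y1=box; k[y0:y1,x0:x1]=1; m=m*k
    cs,_=cv2.findContours(m,cv2.RETR_EXTERNAL,cv2.CHAIN_APPROX_NONE)
    return [c[:,0] for c in cs if cv2.contourArea(c)>=amin]
def circ(d,c,z):
    "circle fit (algebraic) of contour pixels cast on plane z"
    p=np.array([ray(d,u,z)[:2] for u in c]); A=np.c_[2*p,np.ones(len(p))]
    s=np.linalg.lstsq(A,(p**2).sum(1),rcond=None)[0]
    return s[:2],np.sqrt(s[2]+s[:2]@s[:2])
E
python3 - <<'E'
from h import *
d=optics.get_image("top"); im=d["img"]; np.save("top.npy",im)
a=cv2.resize(im[165:270,165:365],(800,420),interpolation=cv2.INTER_CUBIC)
b=cv2.resize(im[200:268,380:525],(384,180),interpolation=cv2.INTER_CUBIC)
c=np.zeros((600,800,3),np.uint8); c[:420]=a; c[420:,:384]=b
cv2.imwrite("pics/crop.png",c[:,:,::-1])
hsv=cv2.cvtColor(im,cv2.COLOR_RGB2HSV)
for u,v in[(294,200),(310,210),(198,194),(220,205),(350,236),(409,247),(472,242),(250,200)]: print((u,v),hsv[v,u])
for nm,lo,hi in(("Y",(24,170,50),(34,255,255)),("B",(100,130,50),(120,255,255))):
    for cc in blobs(d,lo,hi,60): print(nm,cc.min(0),cc.max(0),[np.round(np.r_[circ(d,cc,z)],1) if 0 else (np.round(circ(d,cc,z)[0],1),round(circ(d,cc,z)[1],1)) for z in(3,58)])
E
```

```text
(294, 200) [ 31 139 143]
(310, 210) [108 147 142]
(198, 194) [108 150 143]
(220, 205) [ 31 142 142]
(350, 236) [ 31 135 142]
(409, 247) [ 28 122 140]
(472, 242) [ 27 124 142]
(250, 200) [ 26  75 140]
B [275 181] [317 224] [(array([593. ,  82.1]), np.float64(50.7)), (array([586.3,  81.2]), np.float64(48.7))]
B [184 181] [210 206] [(array([612. , 316.9]), np.float64(30.0)), (array([604.5, 307. ]), np.float64(28.9))]
B [229 128] [267 149] [(array([744.1, 197. ]), np.float64(29.8)), (array([731.5, 191.7]), np.float64(28.7))]
```

View pics/crop.png

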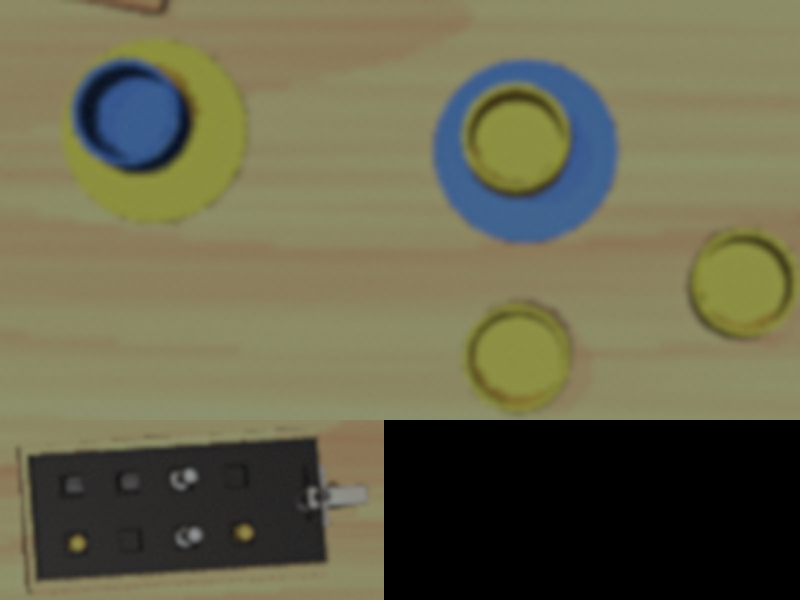

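The crop confirms it: one plain yellow cup stands on the blue mat (crop 517,140) and the blue cup stands on the yellow mat (crop 132,115). The block holds 2 caps, 2 stems and 2 dark weights. Next I measure positions.

```bash
cat >> h.py <<'E'
def enc(d,c,z):
    p=np.array([ray(d,u,z)[:2] for u in c],np.float32); return cv2.minEnclosingCircle(p)
def shift(xyz):
    s=r.read_state(); q=s["ee_rot"]; M=R.from_quat(np.r_[q[1:],q[0]])
    return np.round(M.inv().apply(np.array(xyz)-s["eef_pos"])/10,2)
Y=((28,105,30),(36,255,255)); B=((100,110,30),(120,255,255))
E
python3 - <<'E'
from h import *
for n in("top","scene"):
    d=optics.get_image(n)
    for nm,t in(("Y",Y),("B",B)):
        for cc in blobs(d,*t,150): print(n,nm,cc.min(0),cc.max(0),[tuple(np.round(np.r_[enc(d,cc,z)[0],enc(d,cc,z)[1]],1)) for z in(3,58)])
d=optics.get_image("top")
c=max(blobs(d,(0,0,0),(180,255,60),500,(380,195,512,270)),key=cv2.contourArea)
p=np.array([ray(d,u,50)[:2] for u in c],np.float32); print(cv2.minAreaRect(p))
print([tuple(np.round(ray(d,u,z)[:2],0)) for u,z in(((409,247),65),((472,242),65),((452,244),83),((449.5,222),83))])
E
```

```text
top Y [198 319] [224 346] [(np.float64(285.0), np.float64(279.0), np.float64(32.7)), (np.float64(290.1), np.float64(270.5), np.float64(31.4))]
top Y [280 241] [306 267] [(np.float64(469.3), np.float64(87.0), np.float64(31.9)), (np.float64(467.3), np.float64(85.9), np.float64(30.7))]
top Y [338 222] [364 248] [(np.float64(514.9), np.float64(-47.7), np.float64(32.1)), (np.float64(511.2), np.float64(-43.7), np.float64(30.8))]
top Y [281 187] [306 212] [(np.float64(599.4), np.float64(87.8), np.float64(31.2)), (np.float64(592.5), np.float64(86.7), np.float64(30.0))]
top Y [180 175] [226 220] [(np.float64(602.9), np.float64(302.4), np.float64(55.2)), (np.float64(595.8), np.float64(293.0), np.float64(53.1))]
top B [274 181] [318 224] [(np.float64(592.7), np.float64(82.2), np.float64(52.8)), (np.float64(586.0), np.float64(81.3), np.float64(50.8))]
top B [184 181] [211 206] [(np.float64(611.8), np.float64(316.4), np.float64(33.3)), (np.float64(604.3), np.float64(306.5), np.float64(32.1))]
top B [229 128] [268 150] [(np.float64(742.1), np.float64(196.8), np.float64(46.6)), (np.float64(729.7), 
[... 913 characters left out ...]
 0 141] [ 71 182] [(np.float64(-425.5), np.float64(18.3), np.float64(136.7)), (np.float64(-309.3), np.float64(-34.6), np.float64(125.4))]
scene B [491 137] [639 269] [(np.float64(922.3), np.float64(650.3), np.float64(330.0)), (np.float64(927.2), np.float64(545.3), np.float64(302.8))]
scene B [150  65] [209 124] [(np.float64(-489.1), np.float64(671.3), np.float64(337.0)), (np.float64(-367.7), np.float64(564.5), np.float64(309.2))]
((518.761962890625, -263.5581970214844), (106.00511932373047, 249.28611755371094), 4.029510021209717)
[(np.float64(485.0), np.float64(-175.0)), (np.float64(498.0), np.float64(-318.0)), (np.float64(492.0), np.float64(-268.0)), (np.float64(541.0), np.float64(-263.0))]
```

```bash
python3 -m handwheel '[[[0,0,-6.65],[0,0,0],-1],[[0,0,-6.65],[0,0,0],-1],[[0,0,0],[-3.3,-2.14,0],-1],[[0,0,0],[-3.3,-2.14,0],-1],[[0,0,0],[-3.3,-2.14,0],-1]]'
python3 -m handwheel '[[[0,0,0],[-3.3,-2.14,0],-1],[[0,0,0],[-3.3,-2.14,0],-1],[[0,0,0],[-3.3,-2.14,0],-1],[[0,0,0],[-3.3,-2.14,0],-1],[[0,0,0],[-3.3,-2.14,0],-1]]'
python3 -m handwheel '[[[0,0,0],[-3.3,-2.14,0],-1],[[0,0,0],[-3.3,-2.14,0],-1],[[0,0,0],[-3.3,-2.14,0],-1],[[0,0,0],[-3.3,-2.14,0],-1],[[0,0,0],[0,0,0],-1]]'
python3 -c "
from h import *
print(shift([605,307.5,189]), r.read_state()['ee_rot'])"
```

```text
time: 0.72
eef_pos: [243.7, 543.1, 404.6]
ee_rot: [0.0, -0.001, 1.0, -0.0]
wrist_force: [0.3, 0.6, -0.4]
gripper_width: 0.995
finger_force: 0.0
time: 1.13
eef_pos: [409.4, 435.4, 404.8]
ee_rot: [0.0, 0.0, 1.0, 0.0]
wrist_force: [0.8, 1.7, -0.2]
gripper_width: 1.001
finger_force: 0.0
time: 1.55
eef_pos: [545.0, 347.2, 404.4]
ee_rot: [0.001, 0.003, 1.0, -0.0]
wrist_force: [-0.9, -0.6, 0.5]
gripper_width: 1.001
finger_force: 0.0
[-5.97 -3.92 21.56] [ 1.09359526e-03  2.50113681e-03  9.99996196e-01 -3.95961354e-04]
```

```bash
python3 -m handwheel '[[[0,0,0],[-3,-2,0],-1],[[0,0,0],[-3,-2,0],-1],[[0,0,0],[0,0,3],-1],[[0,0,0],[0,0,3],-1],[[0,0,0],[0,0,3],-1]]' | head -2
python3 -m handwheel '[[[0,0,0],[0,0,1],-1],[[0,0,0],[0,0,0],-1],[[0,0,0],[0,0,0],-1]]'
python3 - <<'E'
from h import *
print(shift([605,307.5,189]))
for n in("top","scene"):
    d=optics.get_image(n)
    for cc in blobs(d,*B,150): print(n,cc.min(0),cc.max(0),[tuple(np.round(np.r_[enc(d,cc,z)[0],enc(d,cc,z)[1]],1)) for z in(3,58)])
cv2.imwrite("pics/s1.png",d["img"][:,:,::-1])
E
```

```text
time: 1.97
eef_pos: [600.4, 310.4, 313.7]
time: 2.22
eef_pos: [600.2, 311.3, 305.4]
ee_rot: [0.0, 0.0, 1.0, 0.0]
wrist_force: [0.9, -0.4, 0.7]
gripper_width: 0.998
finger_force: 0.0
[-0.48 -0.38 11.64]
top [274 181] [318 224] [(np.float64(592.7), np.float64(82.4), np.float64(52.9)), (np.float64(586.0), np.float64(81.5), np.float64(50.9))]
top [229 128] [268 150] [(np.float64(742.1), np.float64(196.8), np.float64(46.6)), (np.float64(729.7), np.float64(191.5), np.float64(44.8))]
scene [319 251] [368 280] [(np.float64(594.1), np.float64(82.1), np.float64(54.7)), (np.float64(626.0), np.float64(23.9), np.float64(50.2))]
scene [407 245] [447 271] [(np.float64(736.0), np.float64(194.5), np.float64(56.8)), (np.float64(756.3), np.float64(127.0), np.float64(52.1))]
scene [383 191] [408 221] [(np.float64(590.7), np.float64(353.9), np.float64(73.4)), (np.float64(622.9), np.float64(273.3), np.float64(67.3))]
scene [  0 146] [ 66 182] [(np.float64(-425.6), np.float64(-3.0), np.float64(116.3)), (np.float64(-309.5), np.float64(-54.1), np.float64(106.7))]
scene [491 137] [639 269] [(np.float64(922.3), np.float64(650.3), np.float64(330.0)), (np.float64(927.2), np.float64(545.3), np.float64(302.8))]
scene [160  84] [209 124] [(np.float64(-353.5), np.float64(607.1), np.float64(200.4)), (np.float64(-243.3), np.float64(505.6), np.float64(183.8))]
```

View pics/s1.png

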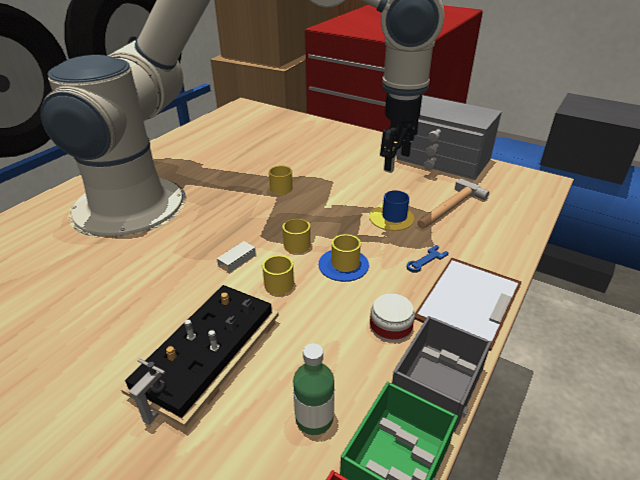

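The gripper hangs just over the blue cup at (396,205). I descend and grip it.

```bash
python3 -m handwheel '[[[0,0,0],[-0.5,-0.4,0],-1],[[0,0,0],[0,0,3],-1],[[0,0,0],[0,0,3],-1],[[0,0,0],[0,0,3],-1],[[0,0,0],[0,0,2.6],-1]]' | head -2
python3 -m handwheel '[[[0,0,0],[0,0,0],-1],[[0,0,0],[0,0,0],-1],[[0,0,0],[0,0,0],1],[[0,0,0],[0,0,0],1],[[0,0,0],[0,0,0],1]]'
python3 -m handwheel '[[[0,0,0],[0,0,0],1],[[0,0,0],[0,0,0],1],[[0,0,0],[0,0,0],1],[[0,0,0],[0,0,0],1],[[0,0,0],[0,0,0],1]]'
```

```text
time: 2.73
eef_pos: [605.5, 306.9, 188.4]
time: 3.15
eef_pos: [605.9, 307.4, 191.5]
ee_rot: [0.002, 0.0, 1.0, 0.001]
wrist_force: [0.7, -0.0, 11.4]
gripper_width: 0.705
finger_force: 64.4
time: 3.57
eef_pos: [605.9, 307.4, 191.4]
ee_rot: [0.002, 0.0, 1.0, 0.001]
wrist_force: [-0.9, -0.1, 11.1]
gripper_width: 0.705
finger_force: 64.5
```

```bash
python3 -m handwheel '[[[0,0,0],[0,0,-2],1],[[0,0,0],[0,0,-3],1],[[0,0,0],[2.5,-1.74,0],1],[[0,0,0],[2.5,-1.74,0],1],[[0,0,0],[2.5,-1.74,0],1]]' | head -2
python3 -m handwheel '[[[0,0,0],[2.5,-1.74,0],1],[[0,0,0],[2.6,-1.74,0],1],[[0,0,0],[0,0,0],1],[[0,0,0],[0,0,0],1],[[0,0,0],[0,0,0],1]]'
python3 -c "
from h import *
print(shift([480,220,188.5]))
d=optics.get_image('scene'); cv2.imwrite('pics/s2.png',d['img'][100:340,150:470,::-1])"
```

```text
time: 3.98
eef_pos: [529.3, 254.5, 240.6]
time: 4.4
eef_pos: [479.8, 220.4, 239.9]
ee_rot: [0.001, 0.0, 1.0, 0.0]
wrist_force: [0.1, -0.1, -1.3]
gripper_width: 0.699
finger_force: 65.4
[-0.01 -0.04  5.14]
```

View pics/s2.png

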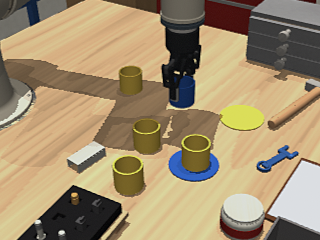

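The blue cup hangs straight in the gripper at crop (183,92), and the yellow mat is free. I set the cup down.

```bash
python3 -m handwheel '[[[0,0,0],[0,0,2.5],1],[[0,0,0],[0,0,1.5],1],[[0,0,0],[0,0,0.7],1],[[0,0,0],[0,0,0.4],1],[[0,0,0],[0,0,0],1]]'
python3 -m handwheel '[[[0,0,0],[0,0,0],-0.4],[[0,0,0],[0,0,0],-0.6],[[0,0,0],[0,0,0],-1],[[0,0,0],[0,0,0],-1],[[0,0,0],[0,0,0],-1]]'
python3 -m handwheel '[[[0,0,0],[0,0,-1.5],-1],[[0,0,0],[0,0,-3],-1],[[0,0,0],[0,0,-3],-1],[[0,0,0],[0,0,-3],-1],[[0,0,0],[0,0,0],-1]]'
python3 -c "
from h import *
print(shift([594.5,87,189]))"
```

```text
time: 4.87
eef_pos: [479.5, 220.4, 188.1]
ee_rot: [0.0, 0.0, 1.0, 0.0]
wrist_force: [-0.2, -0.4, -0.9]
gripper_width: 0.699
finger_force: 66.5
time: 5.28
eef_pos: [479.1, 220.2, 187.8]
ee_rot: [0.0, 0.0, 1.0, 0.0]
wrist_force: [0.8, 0.3, 1.4]
gripper_width: 1.0
finger_force: 0.0
time: 5.7
eef_pos: [480.1, 220.6, 297.6]
ee_rot: [0.003, 0.0, 1.0, 0.001]
wrist_force: [2.4, 0.8, 1.3]
gripper_width: 1.001
finger_force: 0.0
[-11.38 -13.37  10.91]
```

```bash
python3 -m handwheel '[[[0,0,0],[-2.28,-2.67,0],-1],[[0,0,0],[-2.28,-2.67,0],-1],[[0,0,0],[-2.28,-2.67,0],-1],[[0,0,0],[-2.28,-2.67,0],-1],[[0,0,0],[-2.28,-2.67,0],-1]]' | head -2
python3 -m handwheel '[[[0,0,0],[0,0,0],-1],[[0,0,0],[0,0,0],-1]]' | head -2
python3 - <<'E'
from h import *
for n in("top","scene"):
    d=optics.get_image(n)
    for t in(Y,B):
      for cc in blobs(d,*t,100,(180,150,420,300)): print(n,cc.min(0),cc.max(0),[tuple(np.round(np.r_[enc(d,cc,z)[0],enc(d,cc,z)[1]],1)) for z in(3,58)])
print(shift([594.5,87,189]))
E
```

```text
time: 6.12
eef_pos: [593.6, 85.1, 292.6]
time: 6.28
eef_pos: [593.7, 85.1, 292.3]
top [342 223] [364 248] [(np.float64(514.8), np.float64(-47.7), np.float64(32.0)), (np.float64(511.1), np.float64(-43.7), np.float64(30.7))]
top [180 175] [226 220] [(np.float64(603.1), np.float64(302.0), np.float64(55.3)), (np.float64(595.9), np.float64(292.7), np.float64(53.2))]
top [223 236] [240 261] [(np.float64(481.7), np.float64(223.4), np.float64(30.5)), (np.float64(479.2), np.float64(217.1), np.float64(29.3))]
top [274 200] [318 224] [(np.float64(591.1), np.float64(82.1), np.float64(52.3)), (np.float64(584.4), np.float64(81.2), np.float64(50.3))]
scene [370 205] [413 229] [(np.float64(603.9), np.float64(302.4), np.float64(55.1)), (np.float64(635.1), np.float64(226.1), np.float64(50.6))]
scene [407 259] [419 271] [(np.float64(728.9), np.float64(161.0), np.float64(22.8)), (np.float64(749.7), np.float64(96.3), np.float64(20.9))]
scene [319 251] [368 280] [(np.float64(594.2), np.float64(81.8), np.float64(54.9)), (np.float64(626.2), np.float64(23.6), np.float64(50.4))]
scene [320 197] [331 225] [(np.float64(452.7), np.float64(240.6), np.float64(65.0)), (np.float64(496.3), np.float64(169.4), np.float64(59.6))]
[-0.23  0.02 10.33]
```

```bash
python3 -m handwheel '[[[0,0,0],[-0.1,0.1,3],-1],[[0,0,0],[0,0,3],-1],[[0,0,0],[0,0,3],-1],[[0,0,0],[0,0,1.3],-1],[[0,0,0],[0,0,0],-1]]' | head -5
python3 -m handwheel '[[[0,0,0],[0,0,0],1],[[0,0,0],[0,0,0],1],[[0,0,0],[0,0,0],1],[[0,0,0],[0,0,0],1],[[0,0,0],[0,0,0],1]]'
python3 -m handwheel '[[[0,0,0],[0,0,-2],1],[[0,0,0],[0,0,-3],1],[[0,0,0],[0,0,-3],1],[[0,0,0],[0,0,-1],1],[[0,0,0],[0,0,0],1]]'
python3 -c "
from h import *
print(shift([603.3,302.2,191]))"
```

```text
time: 6.8
eef_pos: [592.0, 88.6, 186.8]
ee_rot: [-0.003, -0.0, 1.0, -0.0]
wrist_force: [-0.6, 0.0, -0.3]
gripper_width: 1.006
time: 7.22
eef_pos: [594.2, 87.8, 191.2]
ee_rot: [0.001, 0.0, 1.0, 0.0]
wrist_force: [-1.1, 2.7, 8.6]
gripper_width: 0.7
finger_force: 65.6
time: 7.63
eef_pos: [594.6, 87.6, 283.0]
ee_rot: [0.003, 0.0, 1.0, 0.0]
wrist_force: [1.5, 0.8, -1.0]
gripper_width: 0.698
finger_force: 65.3
[-0.8  21.45  9.21]
```

```bash
python3 -m handwheel '[[[0,0,0],[-0.15,3.58,0],1],[[0,0,0],[-0.15,3.58,0],1],[[0,0,0],[-0.15,3.58,0],1],[[0,0,0],[-0.15,3.58,0],1],[[0,0,0],[-0.15,3.58,0],1]]' | head -2
python3 -m handwheel '[[[0,0,0],[-0.15,3.5,0],1],[[0,0,0],[0,0,2],1],[[0,0,0],[0,0,2],1],[[0,0,0],[0,0,0],1],[[0,0,0],[0,0,0],1]]'|head -3
python3 - <<'E'
from h import *
print(shift([603.3,302.2,191]))
d=optics.get_image("top")
for cc in blobs(d,*B,100,(180,200,420,300)): print(cc.min(0),cc.max(0),[tuple(np.round(np.r_[enc(d,cc,z)[0],enc(d,cc,z)[1]],1)) for z in(0,55)])
E
```

```text
time: 8.05
eef_pos: [600.9, 268.1, 278.4]
time: 8.47
eef_pos: [602.3, 301.3, 238.0]
ee_rot: [-0.002, 0.0, 1.0, -0.001]
[-0.11  0.1   4.7 ]
[233 236] [249 261] [(np.float64(481.4), np.float64(220.9), np.float64(30.4)), (np.float64(479.0), np.float64(214.7), np.float64(29.3))]
[274 200] [318 224] [(np.float64(591.3), np.float64(82.5), np.float64(52.5)), (np.float64(584.6), np.float64(81.5), np.float64(50.5))]
```

```bash
python3 -m handwheel '[[[0,0,0],[-0.1,0.1,2.4],1],[[0,0,0],[0,0,1.2],1],[[0,0,0],[0,0,0.8],1],[[0,0,0],[0,0,0.3],1],[[0,0,0],[0,0,0],1]]'
python3 -m handwheel '[[[0,0,0],[0,0,0],-0.4],[[0,0,0],[0,0,0],-0.6],[[0,0,0],[0,0,0],-1],[[0,0,0],[0,0,0],-1],[[0,0,0],[0,0,0],-1]]' | head -2
python3 -m handwheel '[[[0,0,0],[0,0,-1.5],-1],[[0,0,0],[0,0,-3],-1],[[0,0,0],[0,0,-3],-1],[[0,0,0],[0,0,-3],-1],[[0,0,0],[0,0,0],-1]]' | head -2
python3 -c "
from h import *
print(shift([479.3,220.5,186]))
d=optics.get_image('scene'); cv2.imwrite('pics/s3.png',d['img'][100:340,150:470,::-1])"
```

```text
time: 8.93
eef_pos: [603.9, 302.3, 192.4]
ee_rot: [-0.0, 0.0, 1.0, -0.0]
wrist_force: [-0.0, -0.1, -1.2]
gripper_width: 0.703
finger_force: 65.6
time: 9.35
eef_pos: [604.1, 302.6, 193.1]
time: 9.77
eef_pos: [605.3, 303.1, 304.0]
[12.69 -8.31 11.67]
```

View pics/s3.png

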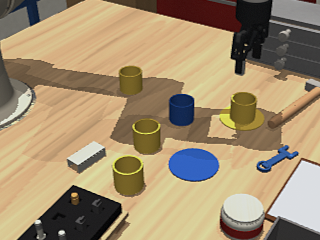

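The yellow cup stands in the middle of the yellow mat (crop 242,108). The blue cup waits at (182,108) and the blue mat is empty. Next I fetch the blue cup.

```bash
python3 -m handwheel '[[[0,0,0],[2.54,-1.66,0],-1],[[0,0,0],[2.54,-1.66,0],-1],[[0,0,0],[2.54,-1.66,0],-1],[[0,0,0],[2.54,-1.66,0],-1],[[0,0,0],[2.54,-1.66,0],-1]]' | head -2
python3 -m handwheel '[[[0,0,0],[0,0,3],-1],[[0,0,0],[0,0,2],-1],[[0,0,0],[0,0,0],-1],[[0,0,0],[0,0,0],-1]]' | head -2
python3 -c "
from h import *
print(shift([479.3,220.5,186]))
d=optics.get_image('scene')
c=[x for x in blobs(d,*B,100,(300,150,360,300))]
for x in c: print(x.min(0),x.max(0))
for z in(0,55): print(proj(d,[479.3,220.5,z]))"
```

```text
time: 10.23
eef_pos: [475.3, 218.8, 297.0]
time: 10.57
eef_pos: [476.6, 219.5, 247.0]
[-0.28  0.1   6.1 ]
[319 248] [359 280]
[320 194] [343 225]
[330.7115628  218.38353779]
[330.93318283 199.40968173]
```

```bash
python3 -m handwheel '[[[0,0,0],[-0.3,0.1,2],-1],[[0,0,0],[0,0,3],-1],[[0,0,0],[0,0,1.1],-1],[[0,0,0],[0,0,0],-1],[[0,0,0],[0,0,0],-1]]' | head -5
python3 -m handwheel '[[[0,0,0],[0,0,0],1],[[0,0,0],[0,0,0],1],[[0,0,0],[0,0,0],1],[[0,0,0],[0,0,0],1],[[0,0,0],[0,0,0],1]]'
python3 -m handwheel '[[[0,0,0],[0,0,-2],1],[[0,0,0],[0,0,-3],1],[[0,0,0],[0,0,-3],1],[[0,0,0],[0,0,-1],1],[[0,0,0],[0,0,0],1]]'
python3 -c "
from h import *
print(shift([594,82.2,190]))"
```

```text
time: 11.03
eef_pos: [480.1, 220.7, 187.2]
ee_rot: [-0.0, 0.0, 1.0, -0.0]
wrist_force: [-0.1, -0.1, 0.1]
gripper_width: 0.998
time: 11.45
eef_pos: [480.3, 220.8, 188.2]
ee_rot: [0.001, 0.0, 1.0, 0.0]
wrist_force: [-2.2, 0.2, 13.3]
gripper_width: 0.697
finger_force: 63.3
time: 11.87
eef_pos: [480.6, 220.9, 279.8]
ee_rot: [0.003, 0.0, 1.0, 0.001]
wrist_force: [0.3, 0.4, -1.2]
gripper_width: 0.695
finger_force: 65.8
[-11.3  -13.88   9.02]
```

```bash
python3 -m handwheel '[[[0,0,0],[-2.26,-2.78,0],1],[[0,0,0],[-2.26,-2.78,0],1],[[0,0,0],[-2.26,-2.78,0],1],[[0,0,0],[-2.26,-2.78,0],1],[[0,0,0],[-2.26,-2.78,0],1]]' | head -2
python3 -m handwheel '[[[0,0,0],[0,0,2],1],[[0,0,0],[0,0,2],1],[[0,0,0],[0,0,0],1],[[0,0,0],[0,0,0],1]]'|head -3
python3 -c "
from h import *
print(shift([594,82.2,190.5]))"
```

```text
time: 12.28
eef_pos: [593.4, 80.0, 275.7]
time: 12.62
eef_pos: [592.2, 81.5, 235.4]
ee_rot: [-0.002, 0.0, 1.0, -0.0]
[-0.2   0.07  4.49]
```

```bash
python3 -m handwheel '[[[0,0,0],[-0.2,0.1,2.2],1],[[0,0,0],[0,0,1.2],1],[[0,0,0],[0,0,0.7],1],[[0,0,0],[0,0,0.3],1],[[0,0,0],[0,0,0],1]]'
python3 -m handwheel '[[[0,0,0],[0,0,0],-0.4],[[0,0,0],[0,0,0],-0.6],[[0,0,0],[0,0,0],-1],[[0,0,0],[0,0,0],-1],[[0,0,0],[0,0,0],-1]]' | head -2
python3 -m handwheel '[[[0,0,0],[0,0,-1.5],-1],[[0,0,0],[0,0,-3],-1],[[0,0,0],[0,0,-3],-1],[[0,0,0],[0,0,-3],-1],[[0,0,0],[0,0,-3],-1]]' | head -2
python3 -m handwheel '[[[0,0,0],[3,-2,0],-1],[[0,0,0],[3,-2,0],-1],[[0,0,0],[3,-2,0],-1],[[0,0,0],[2,-2,0],-0.2],[[0,0,0],[0,-2,0],-0.2]]' | head -2
python3 -m handwheel '[[[0,0,0],[0,0,0],-0.2],[[0,0,0],[0,0,0],-0.2],[[0,0,0],[0,0,0],-0.2]]' 
python3 - <<'E'
from h import *
for n in("top","scene"):
    d=optics.get_image(n)
    for nm,t in(("Y",Y),("B",B)):
        for cc in blobs(d,*t,150,(175,150,420,300)): print(n,nm,cc.min(0),cc.max(0),[tuple(np.round(np.r_[enc(d,cc,z)[0],enc(d,cc,z)[1]],1)) for z in(3,58)])
    if n=="top":
        c=max(blobs(d,(0,0,0),(180,255,60),500,(380,195,512,270)),key=cv2.contourArea)
        print(cv2.minAreaRect(np.array([ray(d,u,50)[:2] for u in c],np.float32)))
    for z in(65,83):print(n,z,[tuple(np.round(np.r_[ray(d,c.mean(0),z)[:2],c.mean(0)],1)) for c in blobs(d,(10,100,90),(32,255,255),3,(385,200,500,265) if n=="top" else (130,280,270,400))])
    im=d["img"]; a=im[200:268,380:525] if n=="top" else im[280:410,120:290]
    cv2.imwrite(f"pics/b_{n}.png",cv2.resize(a,(780,366 if n=="top" else 596),interpolation=cv2.INTER_CUBIC)[:,:,::-1])
E
```

```text
time: 13.03
eef_pos: [594.6, 82.7, 192.5]
ee_rot: [-0.0, 0.0, 1.0, -0.0]
wrist_force: [0.5, 0.1, -1.6]
gripper_width: 0.701
finger_force: 65.9
time: 13.45
eef_pos: [595.0, 82.5, 193.1]
time: 13.87
eef_pos: [594.6, 82.5, 329.3]
time: 14.28
eef_pos: [480.8, -17.7, 327.8]
time: 14.53
eef_pos: [485.0, -17.2, 327.8]
ee_rot: [0.0, 0.001, 1.0, 0.0]
wrist_force: [0.1, 0.2, 0.7]
gripper_width: 0.602
finger_force: 0.0
top Y [280 241] [304 267] [(np.float64(469.1), np.float64(86.8), np.float64(32.1)), (np.float64(467.1), np.float64(85.7), np.float64(30.9))]
top Y [180 175] [226 220] [(np.float64(602.5), np.float64(302.5), np.float64(55.2)), (np.float64(595.4), np.float64(293.1), np.float64(53.0))]
top B [274 181] [315 224] [(np.float64(592.7), np.float64(82.2), np.float64(52.8)), (np.float64(586.0), np.float64(81.3), np.float64(50.8))]
((519.29296875, -273.835693359375), (105.91651916503906, 228.06674194335938), 4.063957214355469)
top 65 [(np.float64(486.7), np.float64(-176.6), np.float64(409.7), np.float64(246.3)), (np.float64(497.8), np.float64(-318.2), np.float64(472.1), np.float64(241.9))]

[... 1828 characters left out ...]
4(520.7), np.float64(-331.8), np.float64(170.2), np.float64(352.5)), (np.float64(608.2), np.float64(-255.6), np.float64(245.3), np.float64(343.5)), (np.float64(629.5), np.float64(-290.6), np.float64(241.6), np.float64(364.3)), (np.float64(437.1), np.float64(-330.0), np.float64(134.6), np.float64(330.3)), (np.float64(510.3), np.float64(-193.9), np.float64(224.2), np.float64(297.7)), (np.float64(485.1), np.float64(-222.4), np.float64(202.3), np.float64(302.0)), (np.float64(536.8), np.float64(-147.2), np.float64(252.7), np.float64(287.8)), (np.float64(402.1), np.float64(-251.7), np.float64(156.1), np.float64(294.4)), (np.float64(345.4), np.float64(-250.6), np.float64(134.8), np.float64(282.7))]
```

View pics/b_scene.png

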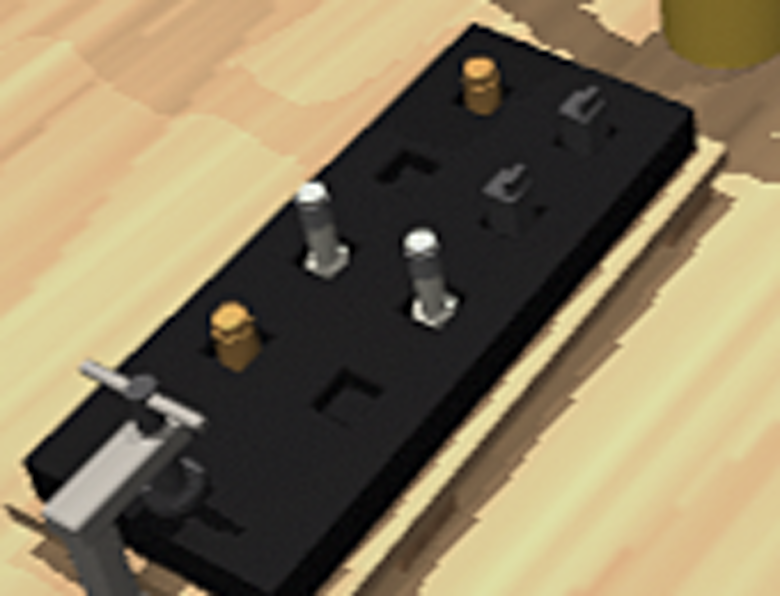

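View pics/b_top.png

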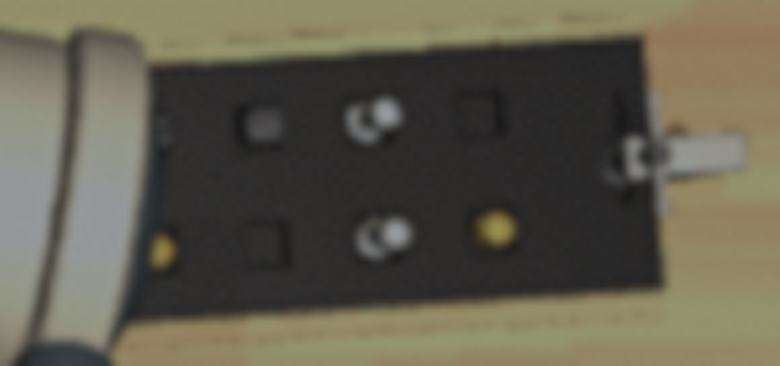

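The block holds caps at crop (481,66) and (233,313), stems at (312,190) and (421,240), and weights at (582,120) and (508,200). I cast these tops into world coordinates from both views.

```bash
python3 - <<'E'
from h import *
s=optics.get_image("scene"); t=optics.get_image("top")
for n,a,b,z in(("capL",(224.8,294.4),(409.5,246.6),65),("capR",(170.8,348.2),(472.2,242.5),65),("stemN",(188,321.4),(453.8,243.7),83),("stemF",(211.8,332.3),(451.8,221),83)):
    print(n,np.round(ray(s,a,z),1),np.round(ray(t,b,z),1))
# model
th=np.deg2rad(4.3); c,q=np.cos(th),np.sin(th)
for x,y in((-25,92),(-25,-52),(-25,-4),(25,-4)): print(x,y,518+c*x-q*y,-264.5+q*x+c*y)
# rims: yellow-cup and blue-cup centre
for cc in blobs(s,*B,150,(300,200,400,300)): print(cc[cc[:,1]<252].min(0),cc[cc[:,1]<252].max(0))
print([proj(s,[594,82.5,z]) for z in(3,58)])
E
```

```text
capL [ 491.  -173.6   65. ] [ 486.1 -176.3   65. ]
capR [ 500.8 -316.1   65. ] [ 496.4 -318.5   65. ]
stemN [ 497.  -269.1   83. ] [ 492.4 -272.3   83. ]
stemF [ 547.1 -266.2   83. ] [ 543.2 -268.3   83. ]
-25 92 486.17232879384994 -174.63343588634754
-25 -52 496.96926545684113 -318.22809511396423
-25 -4 493.37028656917744 -270.3632087047587
25 -4 543.2295432454332 -266.6142723634423
[328 236] [358 251]
[array([343.08628253, 263.51104926]), array([343.74719823, 243.31870377])]
```

```bash
python3 -m handwheel '[[[0,0,-4.3],[0,0,0],0.3],[[0,0,0],[-0.8,-3.5,0],0.3],[[0,0,0],[-0.8,-3.5,0],0.3],[[0,0,0],[-0.8,-3.5,0],0.3],[[0,0,0],[-0.8,-3.5,0],0.3]]' | head -2
python3 -m handwheel '[[[0,0,0],[-0.8,-3.5,0],0.3],[[0,0,0],[-0.8,-3.5,0],0.3],[[0,0,0],[-0.8,-3.5,0],0.3],[[0,0,0],[0,0,0],0.3],[[0,0,0],[0,0,0],0.3]]'
python3 -c "
from h import *
print(shift([545,-267.2,234]))"
```

```text
time: 15.15
eef_pos: [527.6, -155.7, 327.7]
time: 15.57
eef_pos: [559.2, -258.8, 327.1]
ee_rot: [-0.0, -0.036, 0.999, 0.0]
wrist_force: [-0.3, 0.5, -0.8]
gripper_width: 0.353
finger_force: 0.0
[ 1.48 -0.74  9.31]
```

```bash
python3 -m handwheel '[[[0,0,0],[1.5,-0.7,0],0.3],[[0,0,0],[0,0,2],0.3],[[0,0,0],[0,0,2],0.3],[[0,0,0],[0,0,0],0.3],[[0,0,0],[0,0,0],0.3]]' | head -3
python3 - <<'E'
from h import *
print(shift([545,-267.2,234]))
d=optics.get_image("scene"); cv2.imwrite("pics/g1.png",cv2.resize(d["img"][220:410,120:330],(630,570))[:,:,::-1])
E
```

```text
time: 15.98
eef_pos: [543.8, -264.6, 287.4]
ee_rot: [-0.001, -0.038, 0.999, 0.001]
[-0.11 -0.28  5.34]
```

View pics/g1.png

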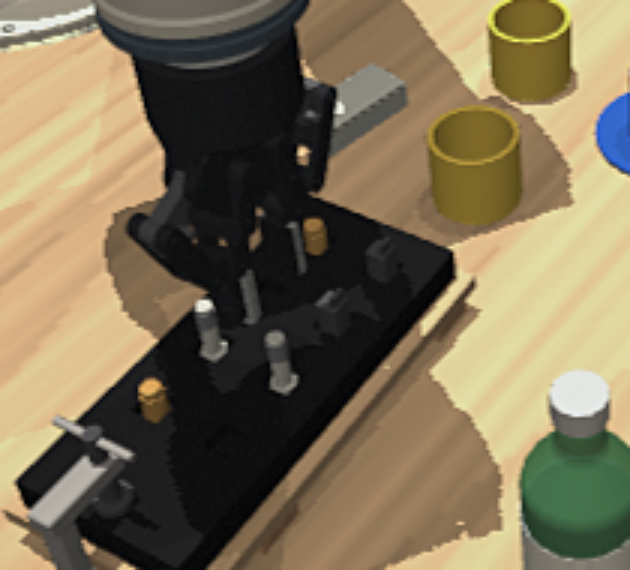

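The two fingers, at crop (250,300) and (298,255), straddle the far stem at (277,345), which stands below them. I go down and grip.

```bash
python3 -m handwheel '[[[0,0,0],[-0.1,-0.2,2],0.3],[[0,0,0],[0,0,2],0.3],[[0,0,0],[0,0,1.3],0.3],[[0,0,0],[0,0,0],0.3],[[0,0,0],[0,0,0],0.3]]'
python3 -m handwheel '[[[0,0,0],[0,0,0],1],[[0,0,0],[0,0,0],1],[[0,0,0],[0,0,0],1],[[0,0,0],[0,0,0],1],[[0,0,0],[0,0,0],1]]'
python3 -m handwheel '[[[0,0,0],[0,0,-1.5],1],[[0,0,0],[0,0,-3],1],[[0,0,0],[0,0,-3],1],[[0,0,0],[0,0,-2],1],[[0,0,0],[0,0,0],1]]'
python3 -c "
from h import *
print(shift([594,82.2,240]))"
```

```text
time: 16.45
eef_pos: [545.7, -267.4, 235.5]
ee_rot: [0.0, -0.037, 0.999, -0.0]
wrist_force: [-0.2, -0.2, 0.2]
gripper_width: 0.353
finger_force: 0.0
time: 16.87
eef_pos: [545.9, -267.5, 236.0]
ee_rot: [0.001, -0.037, 0.999, -0.0]
wrist_force: [-0.1, 3.6, 8.7]
gripper_width: 0.09
finger_force: 58.7
time: 17.28
eef_pos: [546.4, -268.1, 334.8]
ee_rot: [0.003, -0.037, 0.999, -0.002]
wrist_force: [1.2, -0.7, -0.0]
gripper_width: 0.084
finger_force: 58.7
[-7.29 34.62  9.37]
```

```bash
python3 -m handwheel '[[[0,0,0],[-0.73,3.46,0],1],[[0,0,0],[-0.73,3.46,0],1],[[0,0,0],[-0.73,3.46,0],1],[[0,0,0],[-0.73,3.46,0],1],[[0,0,0],[-0.73,3.46,0],1]]' | head -2
python3 -m handwheel '[[[0,0,0],[-0.73,3.46,0],1],[[0,0,0],[-0.73,3.46,0],1],[[0,0,0],[-0.73,3.46,0],1],[[0,0,0],[-0.73,3.46,0],1],[[0,0,0],[-0.73,3.46,0],1]]' | head -2
python3 -m handwheel '[[[0,0,0],[0,0,0],1],[[0,0,0],[0,0,0],1]]' 
python3 - <<'E'
from h import *
print(shift([594,82.2,240]))
d=optics.get_image("scene"); cv2.imwrite("pics/g2.png",cv2.resize(d["img"][130:310,240:450],(630,540))[:,:,::-1])
for cc in blobs(d,*B,100,(300,200,400,300)):
    k=cc[cc[:,1]<252]
    if len(k): print(k.min(0),k.max(0))
E
```

```text
time: 17.7
eef_pos: [568.9, -90.8, 329.9]
time: 18.12
eef_pos: [592.5, 84.7, 329.9]
time: 18.28
eef_pos: [592.5, 84.7, 329.7]
ee_rot: [0.0, -0.039, 0.999, -0.0]
wrist_force: [0.1, -0.2, 0.0]
gripper_width: 0.088
finger_force: 58.8
[-0.12 -0.26  8.97]
[328 236] [358 251]
```

View pics/g2.png

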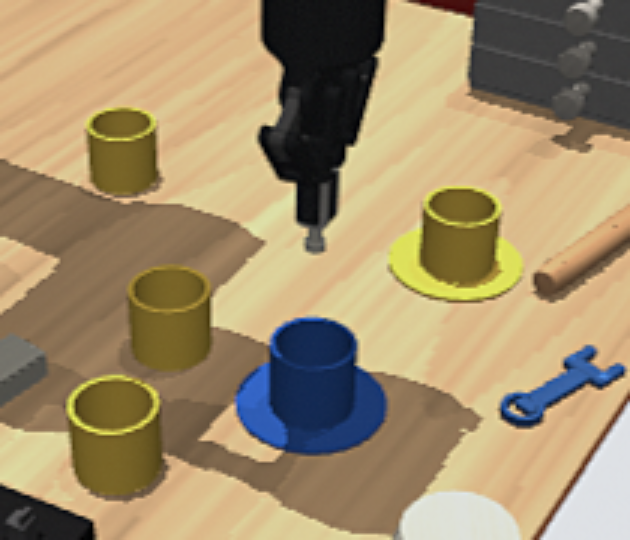

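The stem is held at crop (315,215), over the blue cup at (313,350), and both cups are where they should be. I lower and release.

```bash
python3 -m handwheel '[[[0,0,0],[-0.1,-0.2,3],1],[[0,0,0],[0,0,3],1],[[0,0,0],[0,0,2.9],1],[[0,0,0],[0,0,0],1],[[0,0,0],[0,0,0],1]]' | head -2
python3 -m handwheel '[[[0,0,0],[0,0,0],0.3],[[0,0,0],[0,0,0],0.3],[[0,0,0],[0,0,0],0.3],[[0,0,0],[0,0,0],0.3],[[0,0,0],[0,0,0],0.3]]'
python3 -m handwheel '[[[0,0,0],[0,0,-3],0.3],[[0,0,0],[0,0,-3],0.3],[[0,0,0],[0,0,-3],0.3],[[0,0,0],[0,0,0],0.3],[[0,0,0],[0,0,0],0.3]]' | head -2
python3 -c "
from h import *
print(shift([495,-270.7,234]))"
```

```text
time: 18.75
eef_pos: [593.4, 79.9, 240.2]
time: 19.17
eef_pos: [593.9, 81.0, 241.5]
ee_rot: [0.001, -0.037, 0.999, -0.0]
wrist_force: [0.4, -0.2, 0.6]
gripper_width: 0.349
finger_force: 0.0
time: 19.58
eef_pos: [594.1, 81.1, 332.6]
[ 12.54 -34.34   9.82]
```

```bash
python3 -m handwheel '[[[0,0,0],[1.25,-3.43,0],0.3],[[0,0,0],[1.25,-3.43,0],0.3],[[0,0,0],[1.25,-3.43,0],0.3],[[0,0,0],[1.25,-3.43,0],0.3],[[0,0,0],[1.25,-3.43,0],0.3]]' | head -2
python3 -m handwheel '[[[0,0,0],[1.25,-3.43,0],0.3],[[0,0,0],[1.25,-3.43,0],0.3],[[0,0,0],[1.25,-3.43,0],0.3],[[0,0,0],[1.25,-3.43,0],0.3],[[0,0,0],[1.25,-3.43,0],0.3]]' | head -2
python3 -m handwheel '[[[0,0,0],[0,0,2],0.3],[[0,0,0],[0,0,2],0.3],[[0,0,0],[0,0,0],0.3],[[0,0,0],[0,0,0],0.3]]' | head -3
python3 -c "
from h import *
print(shift([495,-270.7,234]))"
```

```text
time: 20.0
eef_pos: [543.1, -96.0, 329.7]
time: 20.42
eef_pos: [493.5, -271.8, 329.7]
time: 20.75
eef_pos: [494.1, -270.0, 289.6]
ee_rot: [-0.001, -0.037, 0.999, 0.001]
[-0.09 -0.09  5.56]
```

```bash
python3 -m handwheel '[[[0,0,0],[-0.1,-0.1,2.2],0.3],[[0,0,0],[0,0,2],0.3],[[0,0,0],[0,0,1.3],0.3],[[0,0,0],[0,0,0],0.3],[[0,0,0],[0,0,0],0.3]]' | head -4
python3 -m handwheel '[[[0,0,0],[0,0,0],1],[[0,0,0],[0,0,0],1],[[0,0,0],[0,0,0],1],[[0,0,0],[0,0,0],1],[[0,0,0],[0,0,0],1]]'
python3 -m handwheel '[[[0,0,0],[0,0,-1.5],1],[[0,0,0],[0,0,-3],1],[[0,0,0],[0,0,-3],1],[[0,0,0],[0,0,-2],1],[[0,0,0],[0,0,0],1]]'
python3 -c "
from h import *
print(shift([594,82.2,240]))"
```

```text
time: 21.17
eef_pos: [496.0, -270.9, 236.2]
ee_rot: [-0.0, -0.038, 0.999, 0.0]
wrist_force: [0.9, -0.9, 0.8]
time: 21.58
eef_pos: [496.0, -271.2, 236.8]
ee_rot: [0.001, -0.037, 0.999, -0.0]
wrist_force: [-0.6, 4.4, 8.4]
gripper_width: 0.087
finger_force: 58.8
time: 22.0
eef_pos: [496.5, -271.8, 335.4]
ee_rot: [0.003, -0.037, 0.999, -0.002]
wrist_force: [0.9, -0.3, 0.1]
gripper_width: 0.088
finger_force: 58.7
[-12.3   34.63   9.45]
```

```bash
python3 -m handwheel '[[[0,0,0],[-1.23,3.45,0],1],[[0,0,0],[-1.23,3.45,0],1],[[0,0,0],[-1.23,3.45,0],1],[[0,0,0],[-1.23,3.45,0],1],[[0,0,0],[-1.23,3.45,0],1]]' | head -2
python3 -m handwheel '[[[0,0,0],[-1.23,3.45,0],1],[[0,0,0],[-1.23,3.45,0],1],[[0,0,0],[-1.23,3.45,0],1],[[0,0,0],[-1.23,3.45,0],1],[[0,0,0],[-1.23,3.45,0],1]]' | head -2
python3 -m handwheel '[[[0,0,0],[0,0,0],1],[[0,0,0],[0,0,0],1]]' | tail -2
python3 - <<'E'
from h import *
print(shift([594,82.2,240]))
d=optics.get_image("scene")
for cc in blobs(d,*B,100,(300,200,400,300)):
    k=cc[cc[:,1]<252]
    if len(k): print(k.min(0),k.max(0))
E
```

```text
time: 22.42
eef_pos: [544.2, -93.1, 330.9]
time: 22.83
eef_pos: [592.8, 83.8, 330.8]
gripper_width: 0.085
finger_force: 58.8
[-0.11 -0.16  9.06]
[328 236] [358 251]
```

```bash
python3 -m handwheel '[[[0,0,0],[-0.1,-0.1,3],1],[[0,0,0],[0,0,3],1],[[0,0,0],[0,0,3],1],[[0,0,0],[0,0,0],1],[[0,0,0],[0,0,0],1]]' | head -2
python3 -m handwheel '[[[0,0,0],[0,0,0],0.3],[[0,0,0],[0,0,0],0.3],[[0,0,0],[0,0,0],0.3],[[0,0,0],[0,0,0],0.3],[[0,0,0],[0,0,0],0.3]]'
python3 -m handwheel '[[[0,0,0],[0,0,-3],0.3],[[0,0,0],[0,0,-3],0.3],[[0,0,0],[0,0,-3],0.3],[[0,0,0],[0,0,0],0.3],[[0,0,0],[0,0,0],0.3]]' | head -2
python3 -c "
from h import *
print(shift([488.5,-175,226]))"
```

```text
time: 23.47
eef_pos: [593.2, 79.7, 239.7]
time: 23.88
eef_pos: [593.9, 80.9, 241.3]
ee_rot: [0.0, -0.037, 0.999, -0.0]
wrist_force: [-0.4, -0.3, -0.3]
gripper_width: 0.351
finger_force: 0.0
time: 24.3
eef_pos: [594.1, 81.0, 332.6]
[ 12.48 -24.75  10.61]
```

```bash
python3 -m handwheel '[[[0,0,0],[1.56,-3.09,0],0.3],[[0,0,0],[1.56,-3.09,0],0.3],[[0,0,0],[1.56,-3.09,0],0.3],[[0,0,0],[1.56,-3.09,0],0.3],[[0,0,0],[1.56,-3.09,0],0.3]]' | head -2
python3 -m handwheel '[[[0,0,0],[1.56,-3.09,0],0.3],[[0,0,0],[1.56,-3.09,0],0.3],[[0,0,0],[1.56,-3.09,0],0.3],[[0,0,0],[0,0,2],0.3],[[0,0,0],[0,0,3],0.3]]' | head -2
python3 -m handwheel '[[[0,0,0],[0,0,0],0.3],[[0,0,0],[0,0,0],0.3]]' | head -3
python3 -c "
from h import *
print(shift([488.5,-175,226]))
d=optics.get_image('scene'); cv2.imwrite('pics/g3.png',cv2.resize(d['img'][220:400,150:360],(630,540))[:,:,::-1])"
```

```text
time: 24.72
eef_pos: [526.3, -80.0, 329.7]
time: 25.13
eef_pos: [487.4, -176.8, 281.3]
time: 25.3
eef_pos: [487.0, -174.5, 279.5]
ee_rot: [-0.002, -0.037, 0.999, 0.001]
[-0.16 -0.07  5.35]
```

View pics/g3.png

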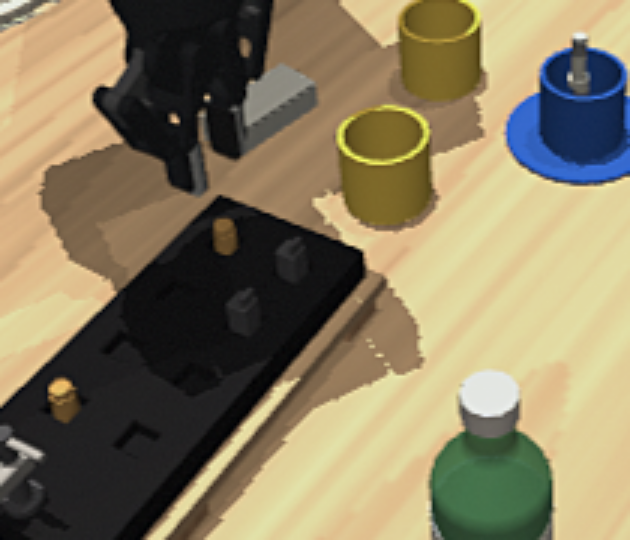

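The empty pockets show both stems are out of the block. In the blue cup, though, one stem is standing on top of the other, with its tip at crop (579,40) well above the rim. I go back first, regrip it and drop it off-centre.

```bash
python3 -m handwheel '[[[0,0,0],[0,0,-3],0.3],[[0,0,0],[0,0,-3],0.3],[[0,0,0],[-1.56,3.09,0],0.3],[[0,0,0],[-1.56,3.09,0],0.3],[[0,0,0],[-1.56,3.09,0],0.3]]' | head -2
python3 -m handwheel '[[[0,0,0],[-1.56,3.09,0],0.3],[[0,0,0],[-1.56,3.09,0],0.3],[[0,0,0],[-1.56,3.09,0],0.3],[[0,0,0],[-1.56,3.09,0],0.3],[[0,0,0],[0,0,0],0.3]]' | head -2
python3 - <<'E'
from h import *
print(shift([593.7,81,239]))
s=optics.get_image("scene")
print(np.round(ray(s,(150+579/3,220+38/3),89),1))
im=s["img"][220:300,310:380]; cv2.imwrite("pics/st.png",cv2.resize(im,(525,600),interpolation=cv2.INTER_CUBIC)[:,:,::-1])
E
```

```text
time: 25.77
eef_pos: [528.0, -77.5, 343.0]
time: 26.18
eef_pos: [582.1, 54.4, 342.5]
[-1.33  2.56 10.35]
[594.3  77.2  89. ]
```

View pics/st.png

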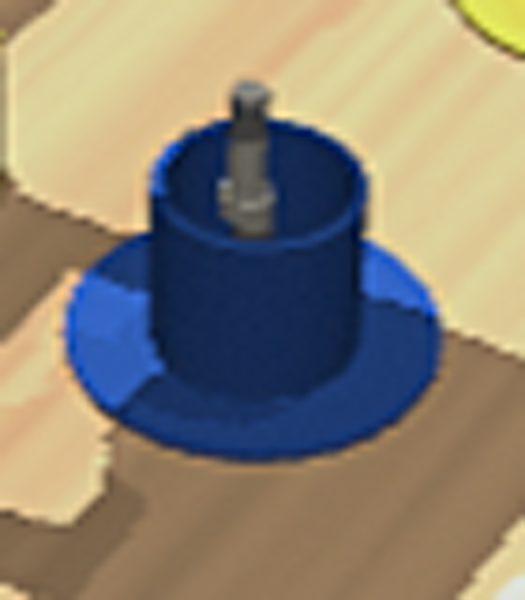

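The crop shows the stack: foot at crop (245,210), tip at (250,92). I regrip the upper stem.

```bash
python3 -m handwheel '[[[0,0,0],[-1.3,2.5,0],0.3],[[0,0,0],[0,0,3],0.3],[[0,0,0],[0,0,2],0.3],[[0,0,0],[0,0,0],0.3],[[0,0,0],[0,0,0],0.3]]' | head -2
python3 -c "
from h import *
print(shift([594,80,242]))"
```

```text
time: 26.65
eef_pos: [591.4, 74.7, 291.2]
[-0.31  0.51  4.92]
```

```bash
python3 -m handwheel '[[[0,0,0],[-0.3,0.5,0],0.3],[[0,0,0],[0,0,2.5],0.3],[[0,0,0],[0,0,2.4],0.3],[[0,0,0],[0,0,0],0.3],[[0,0,0],[0,0,0],0.3]]' | head -4
python3 -m handwheel '[[[0,0,0],[0,0,0],0.7],[[0,0,0],[0,0,0],1],[[0,0,0],[0,0,0],1],[[0,0,0],[0,0,0],1],[[0,0,0],[0,0,0],1]]'
python3 -m handwheel '[[[0,0,0],[0,0,-0.5],1],[[0,0,0],[1.4,0,0],1],[[0,0,0],[0,0,0],1],[[0,0,0],[0,0,0],1],[[0,0,0],[0,0,0],1]]'
python3 -c "
from h import *
d=optics.get_image('scene'); im=d['img'][200:300,300:400]; cv2.imwrite('pics/st2.png',cv2.resize(im,(500,500),interpolation=cv2.INTER_CUBIC)[:,:,::-1])"
```

```text
time: 27.07
eef_pos: [594.4, 80.1, 242.5]
ee_rot: [-0.0, -0.037, 0.999, -0.0]
wrist_force: [1.5, 0.5, -0.2]
time: 27.48
eef_pos: [594.9, 80.1, 243.7]
ee_rot: [0.002, -0.037, 0.999, -0.0]
wrist_force: [-0.2, -0.0, 8.4]
gripper_width: 0.09
finger_force: 58.7
time: 27.9
eef_pos: [580.8, 79.1, 247.3]
ee_rot: [0.0, -0.037, 0.999, -0.0]
wrist_force: [-0.5, 0.8, -0.5]
gripper_width: 0.085
finger_force: 58.5
```

View pics/st2.png

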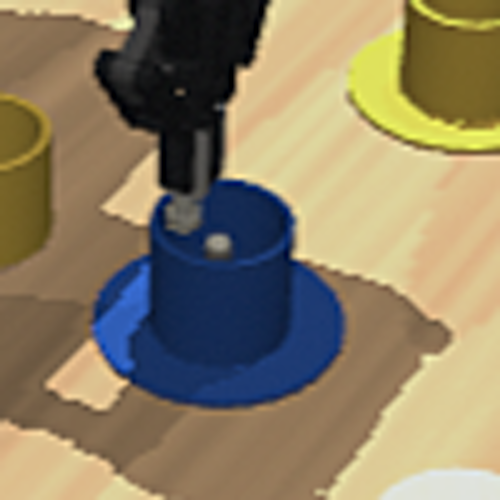

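The upper stem is held clear of the first one, whose tip shows at crop (218,243), and is inside the cup wall. I lower slightly and release.

```bash
python3 -m handwheel '[[[0,0,0],[0,0,0.9],1],[[0,0,0],[0,0,0],1],[[0,0,0],[0,0,0],0.3],[[0,0,0],[0,0,0],0.3],[[0,0,0],[0,0,0],0.3]]'
python3 -m handwheel '[[[0,0,0],[0,0,-2],0.3],[[0,0,0],[0,0,-3],0.3],[[0,0,0],[0,0,-4],0.3],[[0,0,0],[0,0,0],0.3],[[0,0,0],[0,0,0],0.3]]' | head -2
python3 -c "
from h import *
print(shift([488.5,-175,226]))
d=optics.get_image('scene'); im=d['img'][200:300,300:400]; cv2.imwrite('pics/st3.png',cv2.resize(im,(500,500),interpolation=cv2.INTER_CUBIC)[:,:,::-1])"
```

```text
time: 28.37
eef_pos: [580.4, 79.1, 237.6]
ee_rot: [-0.0, -0.037, 0.999, 0.0]
wrist_force: [0.3, 0.3, -0.0]
gripper_width: 0.352
finger_force: 0.0
time: 28.78
eef_pos: [580.8, 79.1, 330.0]
[ 11.15 -24.65  10.36]
```

View pics/st3.png

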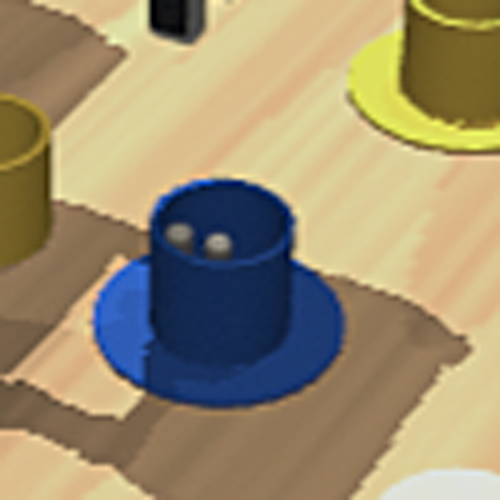

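Both stem tips now lie below the rim, at crop (180,235) and (218,243). That was my 14th picture, so I check by numbers from here. Next is the left cap.

```bash
python3 -m handwheel '[[[0,0,0],[1.4,-3.1,0],0.3],[[0,0,0],[1.4,-3.1,0],0.3],[[0,0,0],[1.4,-3.1,0],0.3],[[0,0,0],[1.4,-3.1,0],0.3],[[0,0,0],[1.4,-3.1,0],0.3]]' | head -2
python3 -m handwheel '[[[0,0,0],[1.4,-3.1,0],0.3],[[0,0,0],[1.4,-3.1,0],0.3],[[0,0,0],[1.4,-3.1,0],0.3],[[0,0,0],[0,0,2],0.3],[[0,0,0],[0,0,3],0.3]]' | head -2
python3 -m handwheel '[[[0,0,0],[0,0,0],0.3],[[0,0,0],[0,0,0],0.3]]' | head -3
python3 -c "
from h import *
print(shift([488.5,-175,226]))"
```

```text
time: 29.25
eef_pos: [520.8, -81.9, 326.5]
time: 29.67
eef_pos: [486.8, -178.6, 278.0]
time: 29.83
eef_pos: [486.3, -176.3, 276.3]
ee_rot: [-0.002, -0.037, 0.999, 0.001]
[-0.25  0.1   5.03]
```

```bash
python3 -m handwheel '[[[0,0,0],[-0.2,0.1,2],0.3],[[0,0,0],[0,0,2],0.3],[[0,0,0],[0,0,1.1],0.3],[[0,0,0],[0,0,0],0.3],[[0,0,0],[0,0,0],0.3]]' | head -4
python3 -m handwheel '[[[0,0,0],[0,0,0],1],[[0,0,0],[0,0,0],1],[[0,0,0],[0,0,0],1],[[0,0,0],[0,0,0],1],[[0,0,0],[0,0,0],1]]'
python3 -m handwheel '[[[0,0,0],[0,0,-1.5],1],[[0,0,0],[0,0,-3],1],[[0,0,0],[0,0,-3],1],[[0,0,0],[0,0,-2.5],1],[[0,0,0],[0,0,0],1]]'
python3 -c "
from h import *
print(shift([595,302.2,236]))"
```

```text
time: 30.25
eef_pos: [489.2, -175.1, 227.4]
ee_rot: [-0.0, -0.038, 0.999, 0.0]
wrist_force: [0.3, -0.2, 0.9]
time: 30.67
eef_pos: [489.3, -175.4, 227.9]
ee_rot: [0.001, -0.037, 0.999, -0.0]
wrist_force: [0.4, 1.8, 8.2]
gripper_width: 0.112
finger_force: 58.7
time: 31.08
eef_pos: [489.9, -175.8, 331.8]
ee_rot: [0.003, -0.037, 0.999, -0.002]
wrist_force: [1.4, -0.2, -0.2]
gripper_width: 0.113
finger_force: 58.6
[-13.98  46.92   9.49]
```

```bash
python3 -m handwheel '[[[0,0,0],[-1,3.35,0],1],[[0,0,0],[-1,3.35,0],1],[[0,0,0],[-1,3.35,0],1],[[0,0,0],[-1,3.35,0],1],[[0,0,0],[-1,3.35,0],1]]' | head -2
python3 -m handwheel '[[[0,0,0],[-1,3.35,0],1],[[0,0,0],[-1,3.35,0],1],[[0,0,0],[-1,3.35,0],1],[[0,0,0],[-1,3.35,0],1],[[0,0,0],[-1,3.35,0],1]]' | head -2
python3 -m handwheel '[[[0,0,0],[-1,3.35,0],1],[[0,0,0],[-1,3.35,0],1],[[0,0,0],[-1,3.35,0],1],[[0,0,0],[-1,3.35,0],1],[[0,0,0],[0,0,0],1]]' 
cat > chk.py <<'E'
from h import *
s=optics.get_image("scene"); print("yellow rim expect",proj(s,[603.5,302.3,58]).round(1),"blue",proj(s,[594,82.2,58]).round(1))
m=cv2.inRange(cv2.cvtColor(s["img"],cv2.COLOR_RGB2HSV),(20,60,20),(36,255,255))
for cc in blobs(s,*B,100,(300,200,400,300)):
    k=cc[cc[:,1]<250]
    if len(k): print("blue cols",k.min(0),k.max(0))
# yellow cup silhouette above the mat: columns on rows 196..203
h=cv2.cvtColor(s["img"],cv2.COLOR_RGB2HSV)
for v in(192,196,200,204): print(v,[tuple(h[v,u]) for u in range(372,414,3)])
E
python3 chk.py; python3 -c "
from h import *
print(shift([595,302.2,236]))"
```

```text
time: 31.5
eef_pos: [526.3, -3.1, 327.2]
time: 31.92
eef_pos: [563.7, 168.0, 327.2]
time: 32.33
eef_pos: [594.0, 308.0, 327.0]
ee_rot: [0.001, -0.039, 0.999, 0.001]
wrist_force: [-1.3, -1.8, -1.3]
gripper_width: 0.113
finger_force: 58.7
yellow rim expect [393.  197.4] blue [343.7 243.4]
blue cols [330 236] [358 249]
192 [(np.uint8(19), np.uint8(91), np.uint8(218)), (np.uint8(18), np.uint8(92), np.uint8(218)), (np.uint8(20), np.uint8(89), np.uint8(218)), (np.uint8(18), np.uint8(92), np.uint8(217)), (np.uint8(17), np.uint8(93), np.uint8(219)), (np.uint8(22), np.uint8(132), np.uint8(164)), (np.uint8(22), np.uint8(175), np.uint8(149)), (np.uint8(23), np.uint8(186), np.uint8(162)), (np.uint8(22), np.uint8(165), np.uint8(172)), (np.uint8(21), np.uint8(93), np.uint8(212)), (np.uint8(17), np.uint8(92), np.uint8(219)), (np.uint8(19), np.uint8(89), np.uint8(217)), (np.uint8(19), np.uint8(90), np.uint8(218)), (np.uint8(16), np.uint8(102), np.uint8(215))]
196 [(np.uint8(19), np.uint8(92), np.uint8(218)), (np.uint8(20), np.uint8(88), np.uint8(218)), (np.uint8(17), np.uint8(96), np.uint8(218)), (n
[... 1104 characters left out ...]
nt8(19), np.uint8(93), np.uint8(217))]
204 [(np.uint8(17), np.uint8(96), np.uint8(217)), (np.uint8(18), np.uint8(94), np.uint8(217)), (np.uint8(20), np.uint8(86), np.uint8(219)), (np.uint8(23), np.uint8(162), np.uint8(93)), (np.uint8(23), np.uint8(176), np.uint8(100)), (np.uint8(23), np.uint8(173), np.uint8(112)), (np.uint8(23), np.uint8(172), np.uint8(150)), (np.uint8(22), np.uint8(171), np.uint8(136)), (np.uint8(22), np.uint8(171), np.uint8(131)), (np.uint8(22), np.uint8(172), np.uint8(150)), (np.uint8(23), np.uint8(172), np.uint8(135)), (np.uint8(23), np.uint8(197), np.uint8(84)), (np.uint8(18), np.uint8(92), np.uint8(222)), (np.uint8(18), np.uint8(95), np.uint8(217))]
[-0.1  -0.35  9.08]
```

```bash
cat > chk.py <<'E'
from h import *
s=optics.get_image("scene"); h=cv2.cvtColor(s["img"],cv2.COLOR_RGB2HSV)
for n,lo,hi,xy,cols in(("yellow",(19,130,20),(36,255,255),(603.5,302.3),(365,425)),("blue",(100,100,20),(125,255,255),(594,82.2),(315,372))):
    c=proj(s,[*xy,58]); m=cv2.inRange(h,lo,hi); v=int(round(c[1]))+3; u=np.where(m[v,cols[0]:cols[1]])[0]+cols[0]
    q=np.where(m[v-30:v+20,int(c[0])])[0]+v-30
    print(n,"expect",c.round(1),"cols",u.min(),u.max(),"mid",(u.min()+u.max())/2,"top row",q.min() if len(q) else None)
E
python3 -m handwheel '[[[0,0,0],[-0.1,-0.3,3],1],[[0,0,0],[0,0,3],1],[[0,0,0],[0,0,3],1],[[0,0,0],[0,0,0],1],[[0,0,0],[0,0,0],1]]' | head -2
python3 -m handwheel '[[[0,0,0],[0,0,0],0.3],[[0,0,0],[0,0,0],0.3],[[0,0,0],[0,0,0],0.3],[[0,0,0],[0,0,0],0.3],[[0,0,0],[0,0,0],0.3]]'
python3 -m handwheel '[[[0,0,0],[0,0,-3],0.3],[[0,0,0],[0,0,-3],0.3],[[0,0,0],[0,0,-4],0.3],[[0,0,0],[0,0,0],0.3],[[0,0,0],[0,0,0],0.3]]' | head -2
python3 chk.py; python3 -c "
from h import *
print(shift([498.6,-317.3,226]))"
```

```text
time: 32.8
eef_pos: [594.5, 299.0, 236.2]
time: 33.22
eef_pos: [595.1, 299.9, 237.6]
ee_rot: [0.001, -0.037, 0.999, 0.0]
wrist_force: [0.5, 0.1, -0.4]
gripper_width: 0.348
finger_force: 0.0
time: 33.63
eef_pos: [595.4, 300.0, 339.6]
yellow expect [393.  197.4] cols 381 406 mid 393.5 top row 192
blue expect [343.7 243.4] cols 330 358 mid 344.0 top row 236
[ 14.21 -60.83  11.11]
```

```bash
python3 -m handwheel '[[[0,0,0],[0.79,-3.38,0],0.3],[[0,0,0],[0.79,-3.38,0],0.3],[[0,0,0],[0.79,-3.38,0],0.3],[[0,0,0],[0.79,-3.38,0],0.3],[[0,0,0],[0.79,-3.38,0],0.3]]' | head -2
python3 -m handwheel '[[[0,0,0],[0.79,-3.38,0],0.3],[[0,0,0],[0.79,-3.38,0],0.3],[[0,0,0],[0.79,-3.38,0],0.3],[[0,0,0],[0.79,-3.38,0],0.3],[[0,0,0],[0.79,-3.38,0],0.3]]' | head -2
python3 -m handwheel '[[[0,0,0],[0.79,-3.38,0],0.3],[[0,0,0],[0.79,-3.38,0],0.3],[[0,0,0],[0.79,-3.38,0],0.3],[[0,0,0],[0.79,-3.38,0],0.3],[[0,0,0],[0.79,-3.38,0],0.3]]' | head -2
python3 -m handwheel '[[[0,0,0],[0.79,-3.38,0],0.3],[[0,0,0],[0.79,-3.38,0],0.3],[[0,0,0],[0.79,-3.38,0],0.3],[[0,0,0],[0,0,0],0.3],[[0,0,0],[0,0,0],0.3]]' | head -2
python3 chk.py; python3 -c "
from h import *
print(shift([498.6,-317.3,226]))
t=optics.get_image('scene')
for c in blobs(t,(10,120,90),(32,255,255),8,(375,185,412,215)): print(c.min(0),c.max(0))"
```

```text
time: 34.1
eef_pos: [567.1, 126.9, 335.5]
time: 34.52
eef_pos: [540.3, -44.6, 335.6]
time: 34.93
eef_pos: [513.5, -216.1, 335.6]
time: 35.35
eef_pos: [497.5, -319.0, 335.4]
yellow expect [393.  197.4] cols 381 406 mid 393.5 top row 192
blue expect [343.7 243.4] cols 330 358 mid 344.0 top row 236
[-0.1   0.02 10.95]
[375 192] [411 214]
```

```bash
python3 -m handwheel '[[[0,0,0],[-0.1,0.1,3],0.3],[[0,0,0],[0,0,3],0.3],[[0,0,0],[0,0,0],0.3],[[0,0,0],[0,0,0],0.3]]' | head -3
python3 -c "
from h import *
print(shift([498.6,-317.3,226]))"
```

```text
time: 35.78
eef_pos: [499.1, -315.1, 275.9]
ee_rot: [-0.001, -0.038, 0.999, 0.001]
[ 0.05 -0.22  4.99]
```

```bash
python3 -m handwheel '[[[0,0,0],[0,-0.1,2],0.3],[[0,0,0],[0,0,2],0.3],[[0,0,0],[0,0,1.1],0.3],[[0,0,0],[0,0,0],0.3],[[0,0,0],[0,0,0],0.3]]' | head -4
python3 -m handwheel '[[[0,0,0],[0,0,0],1],[[0,0,0],[0,0,0],1],[[0,0,0],[0,0,0],1],[[0,0,0],[0,0,0],1],[[0,0,0],[0,0,0],1]]'
python3 -m handwheel '[[[0,0,0],[0,0,-1.5],1],[[0,0,0],[0,0,-3],1],[[0,0,0],[0,0,-3],1],[[0,0,0],[0,0,-2.5],1],[[0,0,0],[0,0,0],1]]'
python3 -c "
from h import *
print(shift([611,302.2,236]))"
```

```text
time: 36.2
eef_pos: [499.6, -317.4, 226.6]
ee_rot: [0.0, -0.037, 0.999, -0.0]
wrist_force: [0.6, 0.6, 0.7]
time: 36.62
eef_pos: [499.7, -317.6, 227.2]
ee_rot: [0.001, -0.037, 0.999, -0.001]
wrist_force: [-0.1, 0.9, 7.0]
gripper_width: 0.115
finger_force: 58.7
time: 37.03
eef_pos: [500.3, -318.1, 331.6]
ee_rot: [0.003, -0.037, 0.999, -0.003]
wrist_force: [1.0, -1.0, 0.5]
gripper_width: 0.111
finger_force: 58.6
[-15.59  61.09   9.31]
```

18 rows of (-0.87, 3.39).

```bash
python3 -m handwheel '[[[0,0,0],[-0.87,3.39,0],1],[[0,0,0],[-0.87,3.39,0],1],[[0,0,0],[-0.87,3.39,0],1],[[0,0,0],[-0.87,3.39,0],1],[[0,0,0],[-0.87,3.39,0],1]]' | head -2
python3 -m handwheel '[[[0,0,0],[-0.87,3.39,0],1],[[0,0,0],[-0.87,3.39,0],1],[[0,0,0],[-0.87,3.39,0],1],[[0,0,0],[-0.87,3.39,0],1],[[0,0,0],[-0.87,3.39,0],1]]' | head -2
python3 -m handwheel '[[[0,0,0],[-0.87,3.39,0],1],[[0,0,0],[-0.87,3.39,0],1],[[0,0,0],[-0.87,3.39,0],1],[[0,0,0],[-0.87,3.39,0],1],[[0,0,0],[-0.87,3.39,0],1]]' | head -2
python3 -m handwheel '[[[0,0,0],[-0.87,3.39,0],1],[[0,0,0],[-0.87,3.39,0],1],[[0,0,0],[-0.87,3.39,0],1],[[0,0,0],[0,0,0],1],[[0,0,0],[0,0,0],1]]' 
python3 chk.py; python3 -c "
from h import *
print(shift([611,302.2,236]))"
```

```text
time: 37.45
eef_pos: [530.1, -143.6, 326.4]
time: 37.87
eef_pos: [560.9, 28.9, 326.4]
time: 38.28
eef_pos: [591.6, 201.2, 326.4]
time: 38.7
eef_pos: [609.9, 304.5, 325.9]
ee_rot: [0.0, -0.038, 0.999, 0.0]
wrist_force: [-0.1, -1.2, -0.4]
gripper_width: 0.112
finger_force: 58.7
yellow expect [393.  197.4] cols 381 406 mid 393.5 top row 192
blue expect [343.7 243.4] cols 330 358 mid 344.0 top row 236
[-0.1  -0.1   8.99]
```

```bash
python3 -m handwheel '[[[0,0,0],[-0.1,-0.1,3],1],[[0,0,0],[0,0,3],1],[[0,0,0],[0,0,3],1],[[0,0,0],[0,0,0],1],[[0,0,0],[0,0,0],1]]' | head -2
python3 -m handwheel '[[[0,0,0],[0,0,0],0.3],[[0,0,0],[0,0,0],0.3],[[0,0,0],[0,0,0],0.3],[[0,0,0],[0,0,0],0.3],[[0,0,0],[0,0,0],0.3]]'
python3 -m handwheel '[[[0,0,0],[0,0,-3],0.3],[[0,0,0],[0,0,-3],0.3],[[0,0,0],[0,0,-4],0.3],[[0,0,0],[0,0,-4],0.3],[[0,0,0],[3,3,0],0.3]]' | head -2
python3 -m handwheel '[[[0,0,0],[3,3,0],0.3],[[0,0,0],[3,3,0],0.3],[[0,0,0],[3,3,0],0.3],[[0,0,0],[3,3,0],0.3],[[0,0,0],[3,3,0],0.3]]' | head -2
python3 -m handwheel '[[[0,0,0],[3,3,0],0.3],[[0,0,0],[3,3,0],0.3],[[0,0,0],[3,3,0],0.3],[[0,0,0],[0,0,0],0.3],[[0,0,0],[0,0,0],0.3]]' | head -2
python3 chk.py; python3 - <<'E'
from h import *
t=optics.get_image("top"); h=cv2.cvtColor(t["img"],cv2.COLOR_RGB2HSV)
c=proj(t,[603.5,302.3,7]).astype(int); print(c); print("H\n",h[c[1]-9:c[1]+10,c[0]-10:c[0]+11,0]); print("V\n",h[c[1]-9:c[1]+10,c[0]-10:c[0]+11,2])
c=proj(t,[594,82.2,7]).astype(int); print("blue S\n",h[c[1]-9:c[1]+10,c[0]-10:c[0]+11,1])
for nm,tt in(("Y",Y),("B",B)):
    for cc in blobs(t,*tt,150): print(nm,cc.min(0),cc.max(0),[tuple(np.round(np.r_[enc(t,cc,z)[0],enc(t,cc,z)[1]],1)) for z in(3,58)])
print("brass in block",len(blobs(t,(10,100,90),(32,255,255),3,(395,212,495,258))),"bright",len(blobs(t,(0,0,120),(180,80,255),2,(395,212,490,258))))
E
```

```text
time: 39.17
eef_pos: [611.0, 300.6, 235.3]
time: 39.58
eef_pos: [611.4, 301.8, 236.6]
ee_rot: [0.001, -0.037, 0.999, 0.0]
wrist_force: [-0.5, -0.4, 0.3]
gripper_width: 0.35
finger_force: 0.0
time: 40.0
eef_pos: [584.6, 326.6, 384.2]
time: 40.42
eef_pos: [420.0, 465.9, 376.2]
time: 40.83
eef_pos: [325.0, 547.8, 375.9]
yellow expect [393.  197.4] cols 381 406 mid 393.5 top row 192
blue expect [343.7 243.4] cols 330 358 mid 344.0 top row 236
[202 196]
H
 [[23 22 22 25 28 30 31 31 31 31 31 31 31 31 30 27 22 24 28 29 28]
 [22 22 25 28 30 31 31 31 31 31 31 31 31 31 29 24 21 22 25 29 30]
 [22 24 27 30 31 31 31 31 31 31 31 31 31 29 25 20 20 21 23 28 30]
 [23 25 29 30 31 31 31 31 31 31 31 31 30 25 20 18 19 19 21 26 30]
 [23 28 30 31 31 31 31 31 31 31 31 29 26 21 19 18 18 18 21 27 30]
 [23 27 30 31 31 31 31 31 31 31 29 26 22 19 18 18 18 20 25 29 31]
 [23 27 30 31 31 31 31 31 31 30 27 22 19 18 17 17 20 24 29 31 31]
 [23 26 29 30 30 29 30 30 31 30 25 21 18 17 17 18 23 28 31 31 31]
 [21 23 25 25 24 23 24 25 27 26 24 21 19 19 18 20 26 30 31 31 31]
 [19 18 19 18 18 17 18 18 19 20 21 23 24 24 23 26 
[... 4022 characters left out ...]
 267] [(np.float64(469.3), np.float64(87.0), np.float64(31.9)), (np.float64(467.3), np.float64(85.9), np.float64(30.7))]
Y [337 222] [364 248] [(np.float64(514.8), np.float64(-47.6), np.float64(32.2)), (np.float64(511.0), np.float64(-43.5), np.float64(31.0))]
Y [180 175] [226 220] [(np.float64(602.5), np.float64(302.5), np.float64(55.2)), (np.float64(595.4), np.float64(293.1), np.float64(53.0))]
B [274 181] [318 224] [(np.float64(592.7), np.float64(82.2), np.float64(52.8)), (np.float64(586.0), np.float64(81.3), np.float64(50.8))]
B [229 128] [268 150] [(np.float64(742.1), np.float64(196.8), np.float64(46.6)), (np.float64(729.7), np.float64(191.5), np.float64(44.8))]
brass in block 0 bright 1
```

```bash
python3 - <<'E'
from h import *
t=optics.get_image("top")
print([(c.min(0),c.max(0)) for c in blobs(t,(0,0,120),(180,80,255),2,(395,212,490,258))])
exec(open("chk.py").read())
print(r.job_done())
E
```

```text
[(array([467, 256], dtype=int32), array([489, 257], dtype=int32))]
yellow expect [393.  197.4] cols 381 406 mid 393.5 top row 192
blue expect [343.7 243.4] cols 330 358 mid 344.0 top row 236
the job is handed in; nothing more can be done
None
```

The job is handed in: camera checks just before showed both cups in the middle of their own mats, both brass caps in the yellow cup and both stems in the blue cup; the hand-in returned no verdict, and I didn't re-measure the wheel weights or the bystanders at the end.

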